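Tighten and lock the castle nut of the easel foot

ROBOT

A 6-joint arm with a two-finger parallel gripper is mounted at the origin on the work surface; the furniture and walls round the work are solid. World frame = base frame: x ahead of the robot, y to its left, z up, the work surface at z = 0. Lengths are in m, angles in degrees, forces in N, time in s.
With the tool pointing down it reaches from about 0.3 to 0.75 m from the base axis. Payload 8.5 kg.
Tool frame: the origin (TCP) lies at the very end of the fingers, on their centre line; the grasp point (between the pads) lies 19 mm behind it; z points along the fingers, y is the direction in which the jaws open and shut (so a half turn about z gives the same grasp; the last joint's range is limited). The gripper opens to 85 mm and grips with 20 to 120 N. Pads are 22 mm wide; open, the fingers measure 114 mm over their backs; the gripper's body (76 mm by 85 mm) begins 54 mm behind the grasp point. The pads swing forward as they close: fully open they stand 13 mm farther back than shut.
Start: joints at [64.383, 21.807, 74.336, -0, 83.858, -12.336], TCP at [0.126, 0.535, 0.231] pointing down, gripper open.
Joint ranges: [-178.18, 178.18], [-50.72, 133.34], [12.68, 142.11], [-81.47, 261.47], [9.98, 163.14], [-165.26, 165.26]. Speed limits (degrees/s): [136.94, 136.94, 180, 180, 180, 180].

INTERFACE

Orientations are given as a 3x3 rotation matrix whose columns are the frame's x, y, z axes.
In Python, from rig import status, vision, env gives the robot as it stands.
- The arm moves only by the tool send_rows, never from a script. Its argument "targets" is a list of rows, each a list of 7 numbers: the shift along the tool's x, y, z in units of 50 mm (1.0 is 50 mm), then the turn, a rotation vector about the tool's x, y, z in units of 8 degrees (1.0 is 8 degrees), then the finger opening in mm, from 0 to 85.4. A call has 1 to 5 rows; each row is the pose to reach, as a shift and turn from the pose commanded when the call began, along the tool's axes at that moment; what a row does not reach only later rows make up. A row lasts 1/8 s, in which the tool goes at most 62.5 mm and 10.7 degrees, less where a joint would pass 70% of its speed; a pose out of reach is approached as far as the arm can. A call with a gripper value outside its range is refused whole. The fingers move at their own pace and stop on an object; "grip_force" is the grip in N (left out, the last holds). Time passes only in rows, so rows that repeat a pose let the fingers close. It gives the time, the measured TCP pose, the force and the opening at its end, in the units of the state.
- status.observe(): the state, without advancing time (a new reading comes with each control period).
- vision.get_image(name): name is "side" or "top"; returns (picture, depth): 420x560x3 uint8, red, green, blue; 420x560 float32, m along the optical axis (not along the pixel's ray), 0 where there is no reading.
- vision.camera_model(name): a dict with "camera_matrix" (3x3 intrinsics, pixels), "dist" ([k1, k2, p1, p2, k3] as OpenCV has them; the pictures are not rectified), "view" (4x4, takes a point from world to camera coordinates). Camera axes: x right, y down, z forward; pixel columns grow to the right and rows downward; lengths in m; the calibration is good to about 2 mm. A picture is of the moment at which its call begins. camera_model takes no time and is no camera call.
- env.close_job(): hands the job in, once; it reports no verdict.
Trained networks look in the newest picture that a camera, given by its name, has taken for a name from the list of things; names that differ only in an ending like _2 or _b are one class to them, and where a whole thing is asked for, a point or a joint stands for the part that bears it (a point fixed in the world has none). Each returns a list of dicts, best first, with "p" (0 to 1); they miss things now and then, are a little off and sometimes report something else, mostly with a low value. They report only what shows in the picture. A call takes as long as a camera call.
- vision.masks_of(camera, label): "pixels" (420x560 bool, what is visible of it) and "extent" ([left, top, right, bottom] in pixels, round what is visible of it).
The state is a dict: "time_s": time; "q": joint angles; "qvel": joint speeds; "joint_efforts": joint torques, N m; "position": TCP position; "tool_rot": TCP orientation; "ft_force": force on the tool from outside, world axes, zero at the start; "wrist_torque": the same for the moment, N m; "grip_width": finger opening in m.
Only numpy, scipy, OpenCV 4.12 (cv2) and the standard library are available. Lean on these libraries where they do the work, as an engineer would, in place of code of your own. Each camera call takes 0.05 s, during which the arm holds its last target.

TASK

The swivel foot of the table easel is loose: tighten its castle nut clockwise. The first slot that comes round to the lock pin does so while the nut is still slack, so go past it until the nut is tight and then that little bit further to line up the next slot with the pin, no further. Then push the lock pin fully home through that slot and leave the tube, brush and eraser lying where they are.

Things in the scene. Friction and masses are not known exactly. Their poses are not given: they have to be found in the camera images.
- nut_center (a point): On the upright axis of the steel castle nut, half-way up its hexagon, 41 mm above the desk; turns with the nut. The hexagon is 40 mm across flats, from 27 to 53 mm above the desk, on a 48 mm washer (top at 27 mm). Its x axis points at a corner of the hexagon, y along the normal of two flats, z up. Within 50 mm of the axis only the nut and stud stand higher than the washer.
- castle_nut (a joint): Nut angle, rad, growing clockwise from above (tightening); turns in place, stays where left. At 0 and every 1.047 (60 deg) a slot and flat face the pin. Starts slack at -0.42 to -0.16; a slot passes the pin at 0, still slack; from 0.75 it is tight, drags the washer and is stiffer; the slot to use is in line at 1.047. Takes 0.12 N m slack, 0.27 tight. The pin enters freely within about 0.1 of line.
- pin_knob (a point): Centre of the lock pin's upright round steel knob, 79 mm above the desk: waist 13 mm thick from 67 to 91 mm up, head 16 mm wide on it (top at 97 mm), foot at 54 mm, clear below. The level direction from here to the nut's axis is the way the pin slides. It stands 156 to 164 mm from the nut's axis when withdrawn, 102 mm when home.
- lock_pin (a joint): Travel of the captive lock pin, m: 0 withdrawn, 0.062 fully home (end stop), its tip then in the middle of the stud. Starts at 0 to 0.008. Slides level towards the nut's axis, needs about 2 N, stays where left. If no slot is in line it stops against the crown at about 0.043.
- pin_tip (a point): Round tip of the 5 mm thick steel lock pin, on its centre line, 61 mm above the desk. The pin runs through a grey guide block 26 mm wide and 72 mm high (34 x 44 mm at its foot), which stands 66 to 88 mm from the nut's axis.
- easel_foot: Grey base plate 104 x 176 x 12 mm screwed to the desk, with a clamped pale wooden arm along its x axis; the origin is on the nut's axis at desk height; the lock pin lies on its -y side and slides to +y; z up. The arm ends in an upturned lip 110 mm wide and 40 mm high, 95 to 107 mm from the nut's axis.
- loose_tube: Bystander: a squeezed paint tube 34 x 146 x 22 mm lying on the desk; origin at its underside.
- loose_brush: Bystander: a thin dark paint brush 10 x 212 x 10 mm lying on the desk; origin at its underside.
- loose_eraser: Bystander: an eraser 21 x 45 x 13 mm on the desk; origin at its underside.
- nut_top (a point): On the nut's axis at the top of its crown, 67 mm above the desk; turns with the nut. The round crown, 38 mm wide, has six upright slots 9 mm wide and 12 mm deep, open at the top, one over the middle of each flat. The end of the fixed 16 mm stud shows inside it and stands up to 73 mm; the pin's cross hole in the stud can be seen through a slot in line.

How it is judged:
By the outcome, as a careful person would: the job done as asked, in the order asked, and still so for the second after the job is handed in, with the robot touching nothing.
It also fails if it takes over 45 s, if anything falls off the work surface, if the arm or the gripper's body presses on something with over 40 N, if the wrist force passes 120 N, or if a joint passes its speed limit or range.

## Working session

There is one attempt and no reset: what is moved stays moved. The work goes in short steps, Python scripts to look and compute and a tool call to move; the robot and the scene stay as the last step left them, time stands still between calls to the robot, and variables do not carry over. Pictures are saved under pics/ and viewed, and the job is handed in when it is done.

Besides the shell and the picture viewer there is one more tool, called after "Request:" as name(argument=value, ...) on one line, values as JSON. send_rows: Moves the arm, as the interface text tells. Its arguments: {"type":"object","properties":{"targets":{"type":"array","items":{"type":"array","items":{"type":"number"}}},"grip_force":{"type":"number"}},"required":["targets"]}

```bash
ls; mkdir -p pics
python3 - <<'E'
from rig import status, vision, env
import cv2,numpy as np
s=status.observe(); print({k:np.round(v,3).tolist() for k,v in s.items()})
for n in ("side","top"):
    im,d=vision.get_image(n); cv2.imwrite(f"pics/{n}0.png",im[:,:,::-1]); np.save(f"pics/{n}0_d.npy",d)
    m=vision.camera_model(n); print(n,np.round(m["camera_matrix"],1).tolist(),np.round(m["dist"],3),np.round(m["view"],3).tolist())
print(status.observe()["time_s"])
E
```

```text
pics
{'time_s': 0.0, 'q': [64.383, 21.842, 74.384, 0.001, 83.859, -12.335], 'qvel': [0.042, -0.002, 0.069, -0.053, -0.061, -0.032], 'joint_efforts': [0.001, -44.847, -23.128, -0.0, 0.005, -0.0], 'position': [0.126, 0.535, 0.231], 'tool_rot': [[-0.973, 0.23, -0.001], [0.23, 0.973, -0.001], [0.0, -0.001, -1.0]], 'ft_force': [-0.465, -0.058, 1.221], 'wrist_torque': [-0.008, 0.013, -0.009], 'grip_width': 0.085}
side [[471.9, 0.0, 271.4], [0.0, 471.9, 206.6], [0.0, 0.0, 1.0]] [0.012 0.    0.    0.    0.   ] [[-0.999, -0.034, 0.025, 0.48], [-0.037, 0.425, -0.904, 0.054], [0.02, -0.904, -0.426, 1.134], [0.0, 0.0, 0.0, 1.0]]
top [[396.1, 0.0, 280.2], [0.0, 396.1, 208.0], [0.0, 0.0, 1.0]] [-0.107  0.     0.     0.     0.   ] [[-0.016, -1.0, 0.017, 0.032], [-0.989, 0.013, -0.149, 0.503], [0.149, -0.019, -0.989, 0.969], [0.0, 0.0, 0.0, 1.0]]
0.1
```

View pics/side0.png

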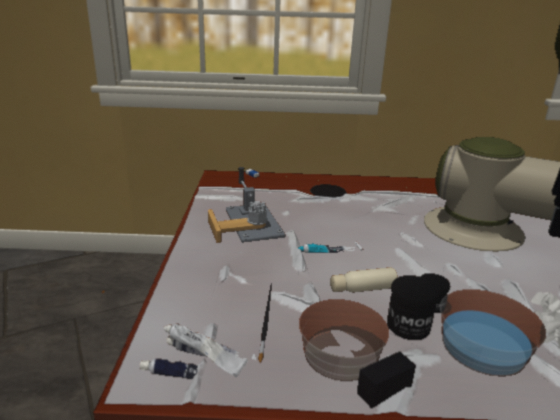

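View pics/top0.png

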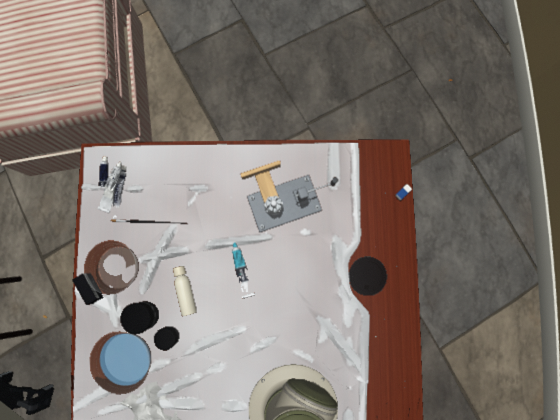

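The side view shows the foot at about (255,215). In the top view the nut is near (274,207), the pin knob near (334,183), and the wooden arm with its lip near (262,172). The robot is out of frame. Next I'll run the networks and measure.

```bash
cat > h.py <<'E'
from rig import status, vision, env
import cv2,numpy as np
def cam(n):
    m=vision.camera_model(n); return np.array(m["camera_matrix"]),np.array(m["dist"]),np.array(m["view"])
def proj(n,P):
    K,D,V=cam(n); P=np.atleast_2d(P).astype(float)
    r,_=cv2.Rodrigues(V[:3,:3]); return cv2.projectPoints(P,r,V[:3,3],K,D)[0][:,0]
def ray_z(n,uv,z):
    K,D,V=cam(n); uv=np.atleast_2d(uv).astype(float)
    x=cv2.undistortPoints(uv[:,None],K,D)[:,0]; R=V[:3,:3];t=V[:3,3]
    d=np.c_[x,np.ones(len(x))]@R; o=-R.T@t
    return o+d*((z-o[2])/d[:,2])[:,None]
def cloud(n,d,mask=None):
    K,D,V=cam(n); v,u=np.nonzero((d>0) if mask is None else (mask&(d>0)))
    x=cv2.undistortPoints(np.c_[u,v].astype(float)[:,None],K,D)[:,0]; z=d[v,u]
    pc=np.c_[x*z[:,None],z]; return (pc-V[:3,3])@V[:3,:3],np.c_[u,v]
def crop(n,im,c,s,f,name):
    k=im[c[1]-s:c[1]+s,c[0]-s:c[0]+s,::-1]; cv2.imwrite(name,cv2.resize(k,None,fx=f,fy=f,interpolation=cv2.INTER_CUBIC))
E
python3 - <<'E'
from h import *
for n,c in (("top",(290,200)),("side",(250,210))):
    im,d=vision.get_image(n); crop(n,im,c,50,6,f"pics/{n}1.png"); np.save(f"pics/{n}1d.npy",d)
    for l in ("castle_nut","lock_pin","pin_knob","easel_foot","loose_tube","loose_brush","loose_eraser"):
        for r in vision.masks_of(n,l)[:2]:
            if r["p"]<.3: continue
            P,_=cloud(n,d,r["pixels"]); np.save(f"pics/{n}_{l}.npy",r["pixels"])
            print(n,l,round(r["p"],2),np.round(r["extent"]),r["pixels"].sum(),np.round(np.median(P,0),3) if len(P) else 0,"zmax",np.round(P[:,2].max(),3) if len(P) else 0)
E
```

```text
top castle_nut 0.73 [266. 196. 282. 213.] 215 [0.508 0.041 0.055] zmax 0.075
top castle_nut 0.46 [238. 160. 339. 232.] 3245 [0.528 0.028 0.013] zmax 0.1
top lock_pin 0.48 [330. 178. 340. 186.] 29 [ 0.559 -0.107  0.095] zmax 0.1
top pin_knob 0.66 [310. 178. 340. 192.] 54 [ 0.559 -0.106  0.094] zmax 0.1
top easel_foot 0.78 [240. 159. 339. 233.] 3333 [0.528 0.028 0.013] zmax 0.1
top loose_tube 0.93 [232. 241. 253. 299.] 607 [0.341 0.125 0.005] zmax 0.023
top loose_brush 0.56 [114. 219. 147. 224.] 64 [0.481 0.415 0.008] zmax 0.013
top loose_eraser 0.55 [398. 182. 410. 203.] 117 [ 0.547 -0.304  0.011] zmax 0.016
side castle_nut 0.75 [248. 205. 267. 223.] 305 [0.512 0.058 0.053] zmax 0.068
side pin_knob 0.52 [238. 167. 242. 180.] 84 [ 0.563 -0.102  0.08 ] zmax 0.099
side pin_knob 0.45 [258. 299. 271. 362.] 260 [0.478 0.411 0.009] zmax 0.012
side easel_foot 0.78 [207. 167. 284. 244.] 2377 [0.534 0.06  0.02 ] zmax 0.099
side loose_tube 0.63 [299. 242. 364. 256.] 497 [0.349 0.134 0.007] zmax 0.022
side loose_tube 0.4 [247. 172. 258. 178.] 73 [ 0.548 -0.296  0.01 ] zmax 0.015
side loose_brush 0.69 [258. 289. 272. 362.] 311 [0.478 0.405 0.008] zmax 0.012
side loose_eraser 0.6 [250. 175. 257. 178.] 50 [ 0.548 -0.295  0.011] zmax 0.015
```

View pics/top1.png

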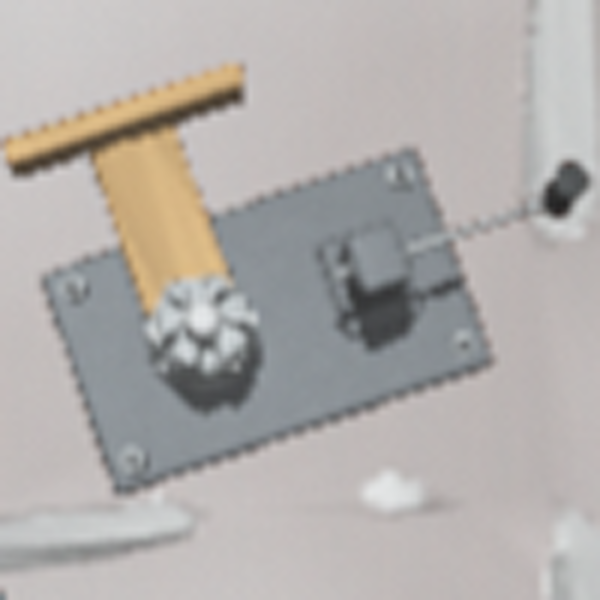

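View pics/side1.png

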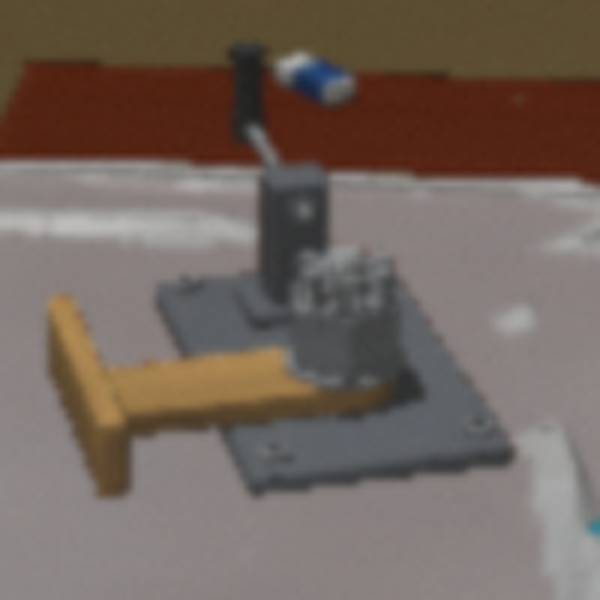

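The top crop shows stud and crown at full-image (274,203), guide block at (303,193) and knob at (334,181). All of that agrees with the depth. Next I'll refine the axis, the pin direction and the nut angle.

Run:
```python
from h import *
for n in ("top","side"):
    d=np.load(f"pics/{n}1d.npy"); P,uv=cloud(n,d)
    k=(abs(P[:,0]-.52)<.16)&(abs(P[:,1]+.02)<.2)&(P[:,2]>-.01)&(P[:,2]<.12);P=P[k];uv=uv[k]
    desk=P[(P[:,2]<.006)]; print(n,"desk z",np.median(desk[:,2]))
    kn=P[(P[:,2]>.066)&(P[:,1]<-.08)]; print(" knob",len(kn),kn.mean(0),kn.min(0),kn.max(0))
    top=kn[kn[:,2]>.093]; print(" knobtop",len(top),top.mean(0))
    nt=P[(P[:,2]>.06)&(np.hypot(P[:,0]-.51,P[:,1]-.04)<.035)]; print(" crown",len(nt),nt.mean(0),(nt.min(0)+nt.max(0))/2, nt.max(0)-nt.min(0))
    bl=P[(P[:,2]>.066)&(P[:,1]<-.01)&(P[:,1]>-.07)]; print(" block",len(bl),bl.mean(0))
    pl=P[(P[:,2]>.009)&(P[:,2]<.015)]; r=cv2.minAreaRect((pl[:,:2]*1000).astype(np.float32)); print(" plate",r)
    pl=P[(P[:,2]>.009)];
# plate corners & features by pixel in top
c=np.array([(45,270),(410,150),(490,360),(120,490)])/6+[240,150]
print(ray_z("top",c-.4,.012))
print("stud",ray_z("top",[203/6+240-.4,318/6+150-.4],.073),"knob",ray_z("top",[573/6+240-.4,183/6+150-.4],.097))
print("side stud/crown centre", ray_z("side",[348/6+200-.4,262/6+160-.4],.070), "knobtop",ray_z("side",[248/6+200-.4,48/6+160-.4],.097))
```

```text
top desk z 0.0024814966603780297
 knob 49 [ 0.56094776 -0.10741578  0.08976321] [ 0.55401599 -0.11565203  0.0667735 ] [ 0.56980652 -0.10049961  0.09982574]
 knobtop 34 [ 0.5620552  -0.10850873  0.09618949]
 crown 91 [0.51087741 0.04177158 0.06767913] [0.51190893 0.0419803  0.06772104] [0.03528675 0.03724012 0.01475913]
 block 92 [ 0.53532319 -0.03111547  0.07085581]
 plate ((519.70556640625, -3.0397796630859375), (362.4171447753906, 317.8705139160156), 89.6513671875)
side desk z 0.0037849255173679148
 knob 68 [ 0.56329538 -0.10215288  0.08359775] [ 0.55651736 -0.11456448  0.06625192] [ 0.57101208 -0.09552657  0.09908653]
 knobtop 16 [ 0.56363632 -0.10312726  0.0962971 ]
 crown 121 [0.51228782 0.04823833 0.06631475] [0.51303866 0.04507237 0.06730589] [0.03702654 0.04008227 0.01415108]
 block 62 [ 0.53748206 -0.02522508  0.07065684]
 plate ((516.487548828125, -0.821075439453125), (312.2920227050781, 361.7194519042969), 0.0691593736410141)
[[ 0.54407753  0.11067191  0.012     ]
 [ 0.59590948 -0.05023318  0.012     ]
 [ 0.50185764 -0.08265945  0.012     ]
 [ 0.44740329  0.07871434  0.012     ]]
stud [[0.51190001 0.04215757 0.073     ]] knob [[ 0.56140571 -0.10809811  0.097     ]]
side stud/crown centre [[0.51149822 0.04909317 0.07      ]] knobtop [[ 0.56342219 -0.10415231  0.097     ]]
```

Run:
```python
from h import *
im=np.zeros((420,560));ds=[]
for i in range(4):
    a,d=vision.get_image("top"); im+=cv2.cvtColor(a,cv2.COLOR_RGB2GRAY)/4.; ds.append(d)
rgb=a
d=np.median(ds,0).astype(np.float32)
th=np.radians(np.arange(0,360,2))
for c in ((.512,.042),(.5125,.043),(.5115,.041)):
  for r in (.011,.0135,.016):
    P=np.c_[c[0]+r*np.cos(th),c[1]+r*np.sin(th),np.full(len(th),.067)]
    uv=proj("top",P).astype(np.float32)
    out=[]
    for A in (im.astype(np.float32),):
        s=cv2.remap(A,uv[:,0][None],uv[:,1][None],cv2.INTER_CUBIC)[0]
        z=[(s*np.exp(-1j*k*th)).mean() for k in (5,6,7)]
        # slot (dark) yaw = phase+30
        out+= [round((-np.degrees(np.angle(z[1]))/6)*-1+30-48.3,1), np.round(np.abs(z),1)]
    print(c,r,"slot offset from lattice mod60 (want 9..24):",out[0]%60,out[1])
s=48; k=rgb[180:228,250:298,::-1]; cv2.imwrite("pics/nut.png",cv2.resize(k,None,fx=12,fy=12,interpolation=cv2.INTER_LANCZOS4))
```

```text
(0.512, 0.042) 0.011 slot offset from lattice mod60 (want 9..24): 50.3 [14.   2.2  5.7]
(0.512, 0.042) 0.0135 slot offset from lattice mod60 (want 9..24): 5.1 [14.   3.1  9.2]
(0.512, 0.042) 0.016 slot offset from lattice mod60 (want 9..24): 7.2 [10.9  4.8  9.9]
(0.5125, 0.043) 0.011 slot offset from lattice mod60 (want 9..24): 59.6 [12.5  4.4  6.6]
(0.5125, 0.043) 0.0135 slot offset from lattice mod60 (want 9..24): 2.8 [13.3  7.6  7.5]
(0.5125, 0.043) 0.016 slot offset from lattice mod60 (want 9..24): 4.2 [9.9 6.6 6. ]
(0.5115, 0.041) 0.011 slot offset from lattice mod60 (want 9..24): 39.5 [13.   3.3  3.3]
(0.5115, 0.041) 0.0135 slot offset from lattice mod60 (want 9..24): 31.4 [13.9  1.7  8.9]
(0.5115, 0.041) 0.016 slot offset from lattice mod60 (want 9..24): 13.799999999999997 [10.6  2.8 11.6]
```

View pics/nut.png

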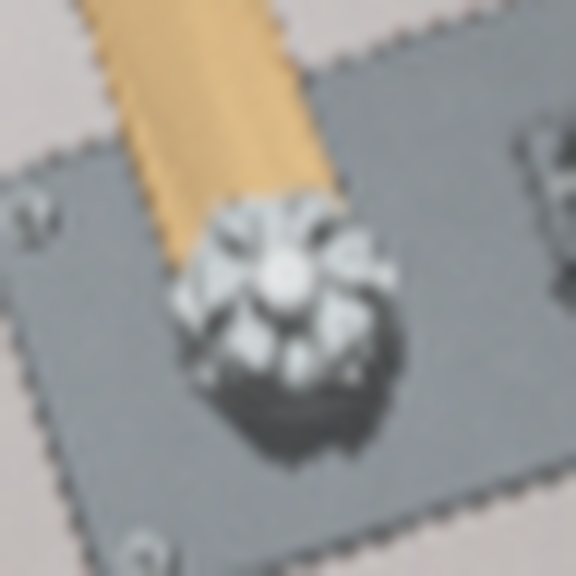

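Request:
send_rows(targets=[[-1.2, -0.95, 0, 0, 0, 0.4, 75], [-2.4, -1.9, 0, 0, 0, 0.8, 70], [-3.6, -2.87, 0, 0, 0, 1.2, 65], [-4.8, -3.83, 0, 0, 0, 1.6, 62], [-5.8, -4.63, 0, 0, 0, 1.68, 62]], grip_force=25)

```text
time_s: 1.72
position: [0.3203, 0.2878, 0.2316]
tool_rot: [[-0.893, 0.45, 0.001], [0.45, 0.893, 0.0], [-0.001, 0.001, -1.0]]
ft_force: [0.7, 1.5, -0.7]
grip_width: 0.0621
```

Request:
send_rows(targets=[[-1.12, -0.53, 0, 0, 0, 0, 62], [-2.25, -1.06, 0, 0, 0, 0, 62], [-3.37, -1.58, 0.3, 0, 0, 0, 62], [-4.5, -2.11, 0.6, 0, 0, 0, 62], [-5.62, -2.64, 0.9, 0, 0, 0, 62]])

```text
time_s: 2.35
position: [0.5097, 0.0464, 0.187]
tool_rot: [[-0.893, 0.45, 0.001], [0.45, 0.893, 0.0], [-0.001, 0.0, -1.0]]
ft_force: [0.4, 1.1, 0.8]
grip_width: 0.0621
```

Request:
send_rows(targets=[[0, 0, 0.7, 0, 0, 0, 62], [0, 0, 1.0, 0, 0, 0, 62]])

```text
time_s: 2.6
position: [0.5082, 0.0476, 0.1354]
tool_rot: [[-0.893, 0.451, -0.003], [0.451, 0.893, 0.0], [0.003, -0.001, -1.0]]
ft_force: [-0.0, 1.3, 0.8]
grip_width: 0.0621
```

Run:
```python
from h import *
s=status.observe(); print(s["time_s"],s["position"],np.round(s["tool_rot"],4).tolist(),s["q"],s["ft_force"])
for n,c in (("top",(285,200)),("side",(255,205))):
    im,d=vision.get_image(n); crop(n,im,c,50,6,f"pics/{n}2.png")
```

```text
2.6 [0.5081942  0.04755273 0.13540753] [[-0.8925, 0.451, -0.0027], [0.451, 0.8925, 0.0004], [0.0026, -0.0009, -1.0]] [-7.96457978e+00  2.34003897e+01  8.92432713e+01  2.37866338e-03
  6.75149356e+01 -7.11559848e+01] [-0.04508647  1.26408152  0.84293605]
```

View pics/side2.png

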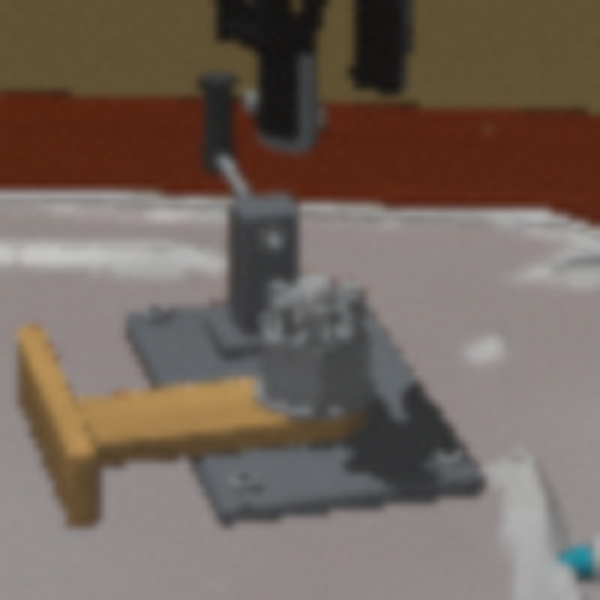

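View pics/top2.png

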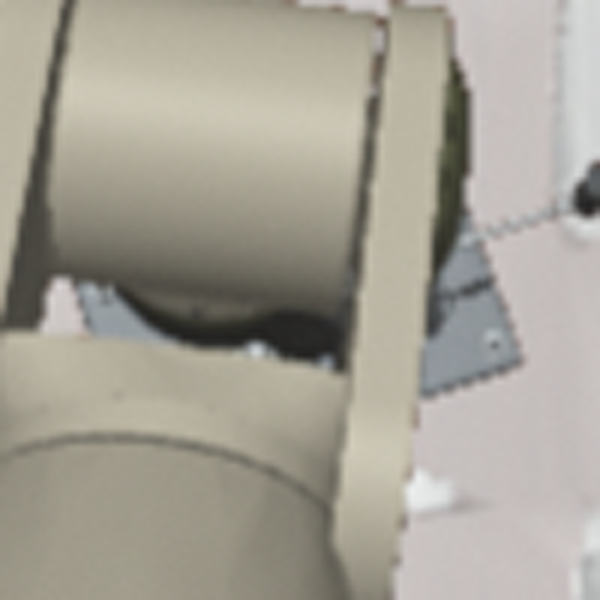

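Run:
```python
from h import *
s=status.observe(); p=np.array(s["position"]); R=np.array(s["tool_rot"]); print(s["time_s"],p)
w=s["grip_width"]/2
for n,o in (("side",(205,155)),("top",(235,150))):
    for t in (0,w,-w): print(n,t,(proj(n,p+R[:,1]*t-R[:,2]*.006)[0]-o+.5)*6)
    print(" nut top proj",(proj(n,[.512,.0435,.067])[0]-o+.5)*6)
```

```text
2.7 [0.50790203 0.0481126  0.13582109]
side 0 [330.85146639 114.52685437]
side 0.031072830301145826 [287.58678622 141.2412799 ]
side -0.031072830301145826 [372.10151771  89.05462214]
 nut top proj [318.06903157 293.54891336]
top 0 [218.13937869 299.65395721]
top 0.031072830301145826 [144.88019375 264.42324085]
top -0.031072830301145826 [291.70255732 335.03706493]
 nut top proj [230.33103746 320.77448712]
```

Request:
send_rows(targets=[[-0.12, -0.055, 0, 0, 0, 0, 62], [-0.12, -0.055, 0.6, 0, 0, 0, 62], [-0.12, -0.055, 1.2, 0, 0, 0, 62], [-0.12, -0.055, 1.7, 0, 0, 0, 62], [-0.12, -0.055, 2.06, 0, 0, 0, 62]])

```text
time_s: 3.32
position: [0.5135, 0.0429, 0.0343]
tool_rot: [[-0.893, 0.449, 0.001], [0.449, 0.893, -0.0], [-0.001, 0.0, -1.0]]
ft_force: [-1.4, -0.9, -0.5]
grip_width: 0.0617
```

Request:
send_rows(targets=[[0, 0, 0, 0, 0, 0, 62], [0, 0, 0, 0, 0, 0, 50]])

```text
time_s: 3.58
position: [0.5136, 0.043, 0.0354]
tool_rot: [[-0.893, 0.45, 0.002], [0.45, 0.893, -0.0], [-0.002, 0.001, -1.0]]
ft_force: [-0.5, 0.7, 0.4]
grip_width: 0.0499
```

Request:
send_rows(targets=[[0.02, -0.01, 0.08, 0, 0, 0, 44], [0.02, -0.01, 0.08, 0, 0, 0, 36], [0.02, -0.01, 0.08, 0, 0, 0, 36], [0.02, -0.01, 0.08, 0, 0, 0, 36]])

```text
time_s: 4.08
position: [0.5123, 0.0435, 0.0309]
tool_rot: [[-0.893, 0.45, 0.002], [0.45, 0.893, 0.0], [-0.002, 0.001, -1.0]]
ft_force: [1.3, 5.2, 5.2]
grip_width: 0.0405
```

Run:
```python
from h import *
s=status.observe(); print({k:np.round(v,4).tolist() for k,v in s.items()})
im,d=vision.get_image("side"); crop("side",im,(255,205),50,6,"pics/side3.png")
```

```text
{'time_s': 4.075, 'q': [-8.3814, 32.154, 95.6413, 0.0572, 52.0886, -71.698], 'qvel': [-0.1172, 0.0222, 0.0205, 0.0196, 0.0347, 0.1301], 'joint_efforts': [-2.7253, -42.7875, -13.0057, -1.0327, 0.2238, 0.1112], 'position': [0.5123, 0.0435, 0.0309], 'tool_rot': [[-0.8932, 0.4496, 0.0021], [0.4496, 0.8932, 0.0005], [-0.0017, 0.0014, -1.0]], 'ft_force': [1.2755, 5.2325, 5.1777], 'wrist_torque': [0.9314, -0.2826, 0.1404], 'grip_width': 0.0405}
```

View pics/side3.png

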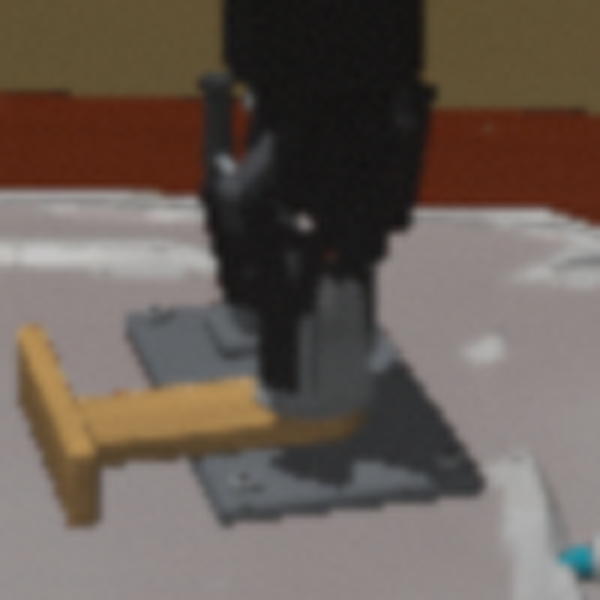

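Request:
send_rows(targets=[[0, 0.01, 0, 0, 0, 0, 36], [0, 0.01, 0, 0, 0, 0.8, 36], [0, 0.01, 0, 0, 0, 1.6, 36], [0, 0.01, 0, 0, 0, 2.4, 36], [0, 0.01, 0, 0, 0, 3.0, 36]], grip_force=45)

```text
time_s: 4.75
position: [0.5127, 0.0441, 0.0311]
tool_rot: [[-0.631, 0.776, 0.003], [0.776, 0.631, 0.001], [-0.001, 0.003, -1.0]]
ft_force: [2.5, 7.1, 6.4]
grip_width: 0.04
```

Request:
send_rows(targets=[[0, 0, 0, 0, 0, 0.8, 36], [0, 0, 0, 0, 0, 1.6, 36], [0, 0, 0, 0, 0, 2.4, 36], [0, 0, 0, 0, 0, 3.2, 36], [0, 0, 0, 0, 0, 4.0, 36]])

```text
time_s: 5.38
position: [0.5136, 0.0445, 0.0311]
tool_rot: [[-0.123, 0.992, 0.005], [0.992, 0.123, 0.001], [0.001, 0.005, -1.0]]
ft_force: [6.8, 10.4, 3.4]
grip_width: 0.0401
```

Run:
```python
from h import *
s=status.observe(); print({k:np.round(v,4).tolist() for k,v in s.items()})
R=np.array(s["tool_rot"]); print(np.degrees(np.arctan2(R[1,1],R[0,1])))
```

```text
{'time_s': 5.375, 'q': [-8.2849, 32.1875, 95.522, 0.1492, 52.028, -15.439], 'qvel': [0.08, -0.0209, -0.1869, 0.0521, -0.1605, 50.7602], 'joint_efforts': [-5.1469, -43.8118, -11.2065, -2.0572, 1.1942, -1.0223], 'position': [0.5136, 0.0445, 0.0311], 'tool_rot': [[-0.123, 0.9924, 0.0048], [0.9924, 0.1229, 0.0014], [0.0008, 0.005, -1.0]], 'ft_force': [6.8174, 10.4108, 3.351], 'wrist_torque': [1.6526, -1.0368, 0.1962], 'grip_width': 0.0401}
7.062401844296158
```

Request:
send_rows(targets=[[0.01, 0.01, 0, 0, 0, 0.7, 36], [0.02, 0.02, 0, 0, 0, 1.4, 36], [0.02, 0.02, 0, 0, 0, 1.9, 36], [0.02, 0.02, 0, 0, 0, 1.9, 36], [0.02, 0.02, 0, 0, 0, 1.9, 36]])

```text
time_s: 6.0
position: [0.5141, 0.0447, 0.0311]
tool_rot: [[0.138, 0.99, 0.004], [0.99, -0.138, -0.0], [0.0, 0.004, -1.0]]
ft_force: [4.8, 3.5, 5.1]
grip_width: 0.0399
```

Run:
```python
from h import *
im,d=vision.get_image("side"); crop("side",im,(255,205),50,6,"pics/side4.png")
s=status.observe(); print({k:np.round(v,4).tolist() for k,v in s.items()})
R=np.array(s["tool_rot"]); print(np.degrees(np.arctan2(R[1,1],R[0,1])))
im,d=vision.get_image("top"); crop("top",im,(290,200),50,6,"pics/top4.png")
```

```text
{'time_s': 6.05, 'q': [-8.2056, 32.2477, 95.3844, 0.0307, 52.1431, -0.2962], 'qvel': [-0.0153, -0.0078, -0.0207, 0.0114, 0.0044, -0.0121], 'joint_efforts': [-1.6422, -43.3751, -11.7551, -0.7972, 0.8568, 0.0288], 'position': [0.5142, 0.0447, 0.0311], 'tool_rot': [[0.1379, 0.9904, 0.0039], [0.9904, -0.1379, -0.0001], [0.0004, 0.0039, -1.0]], 'ft_force': [3.9739, 3.9652, 4.3631], 'wrist_torque': [0.656, -0.6924, -0.0205], 'grip_width': 0.0404}
-7.928246370427191
```

View pics/side4.png

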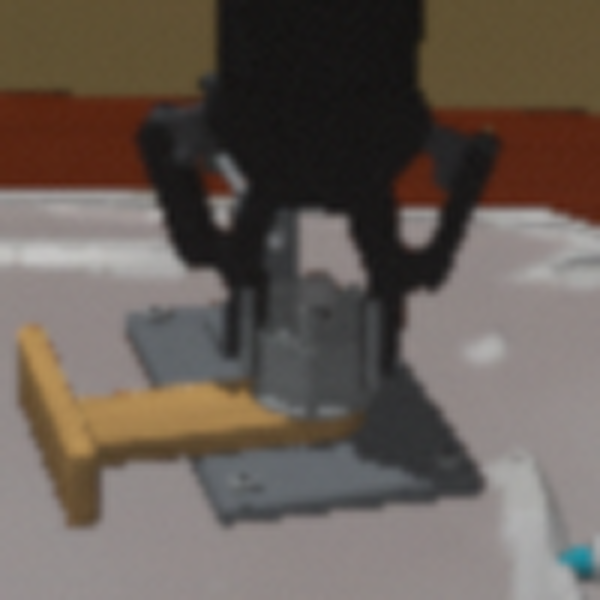

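Request:
send_rows(targets=[[0, 0, 0, 0, 0, 0.25, 36], [0, 0, 0, 0, 0, 0.49, 36], [0, 0, 0, 0, 0, 0.49, 36], [0, 0, 0, 0, 0, 0.49, 36]])

```text
time_s: 6.6
position: [0.5143, 0.0447, 0.0311]
tool_rot: [[0.205, 0.979, 0.004], [0.979, -0.205, -0.0], [0.001, 0.004, -1.0]]
ft_force: [5.1, 3.4, 4.8]
grip_width: 0.0402
```

Run:
```python
from h import *
s=status.observe(); R=np.array(s["tool_rot"]); print(s["position"],s["ft_force"],s["wrist_torque"],s["grip_width"],np.degrees(np.arctan2(R[1,1],R[0,1])))
```

```text
[0.51430713 0.04466865 0.03111035] [5.11509519 3.42728991 4.79158014] [ 0.5915744  -0.64707841  0.05407008] 0.0402394468653333 -11.848442655529261
```

Request:
send_rows(targets=[[0, 0, 0, 0, 0, 0, 62], [0, 0, 0, 0, 0, 0, 62], [0, 0, -0.5, 0, 0, 0, 62], [0, 0, -1.5, 0, 0, 0, 62], [0, 0, -2.5, 0, 0, 0, 62]], grip_force=30)

```text
time_s: 7.22
position: [0.5121, 0.0446, 0.1564]
tool_rot: [[0.205, 0.979, -0.002], [0.979, -0.205, -0.0], [-0.0, -0.002, -1.0]]
ft_force: [0.7, 0.4, 0.0]
grip_width: 0.0623
```

Run:
```python
from h import *
im,d=vision.get_image("side"); crop("side",im,(255,205),50,6,"pics/side5.png")
s=status.observe(); print(s["time_s"],s["position"],np.round(s["tool_rot"],4).tolist(),s["q"],s["ft_force"],s["grip_width"])
im,d=vision.get_image("top"); crop("top",im,(290,200),50,6,"pics/top5.png")
```

```text
7.275 [0.51466927 0.04433998 0.16282656] [[0.205, 0.9787, 0.0093], [0.9788, -0.205, -0.0017], [0.0003, 0.0095, -1.0]] [-8.21413703e+00  2.18729676e+01  8.64805694e+01 -1.93985149e-02
  7.11046748e+01  3.62238687e+00] [ 2.19224611 -0.71765039  6.04487506] 0.062288419795143594
```

View pics/side5.png

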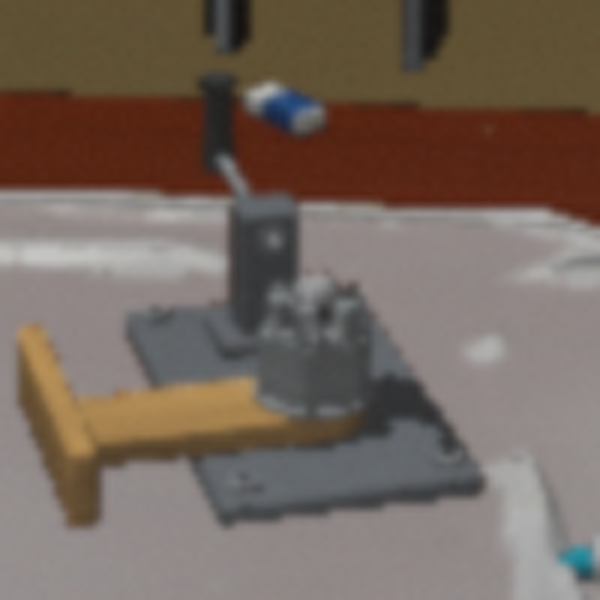

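View pics/top5.png

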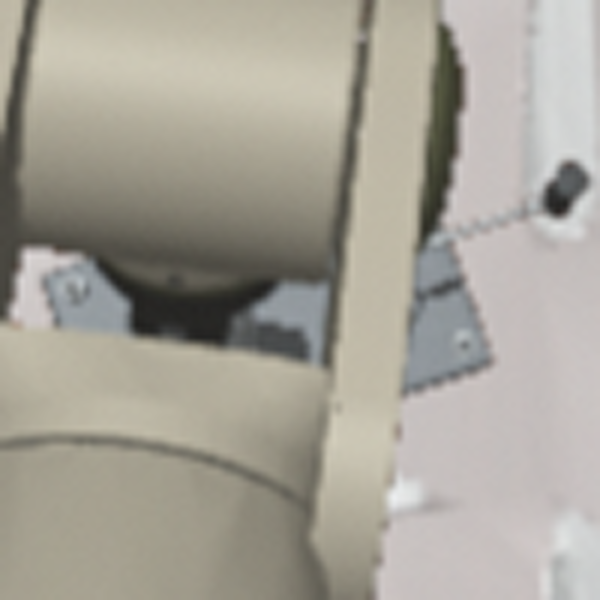

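The side view shows the nut undisturbed, with a slot open along the pin line and the cross hole dark in it near crop (322,305). The knob hasn't moved, so that's next.

Request:
send_rows(targets=[[-0.9, 0.52, 0, 0, 0, -1.2, 45], [-1.8, 1.05, 0.1, 0, 0, -2.4, 35], [-2.77, 1.59, 0.3, 0, 0, -3.5, 32], [-2.77, 1.59, 0.4, 0, 0, -3.77, 32], [-2.77, 1.59, 0.4, 0, 0, -3.77, 32]])

```text
time_s: 7.95
position: [0.5613, -0.1075, 0.1338]
tool_rot: [[-0.313, 0.95, -0.003], [0.95, 0.313, 0.001], [0.002, -0.002, -1.0]]
ft_force: [-0.8, 0.2, -0.2]
grip_width: 0.032
```

Run:
```python
from h import *
im,d=vision.get_image("side"); crop("side",im,(245,200),50,6,"pics/side6.png")
s=status.observe(); R=np.array(s["tool_rot"]); p=np.array(s["position"]);print(s["time_s"],p,np.round(R,4).tolist(),np.degrees(np.arctan2(R[1,1],R[0,1])),s["q"],s["ft_force"],s["grip_width"])
print((proj("side",[p,p+R[:,1]*.016,p-R[:,1]*.016,[.5635,-.1055,.097]])-[195,150]+.5)*6)
```

```text
8.0 [ 0.56153071 -0.10699143  0.1344526 ] [[-0.3133, 0.9496, -0.0018], [0.9496, 0.3133, 0.0006], [0.0012, -0.0015, -1.0]] 18.260719087857257 [-2.26464609e+01  2.88936984e+01  7.94919015e+01 -6.62693031e-03
  7.17241790e+01 -4.09050448e+01] [ 0.62601929 -0.51011245 -0.2483888 ] 0.031981661427483266
[[283.46405118  22.28422946]
 [246.01489632  24.96507102]
 [320.64522163  19.62115993]
 [278.70909659 107.47852802]]
```

View pics/side6.png

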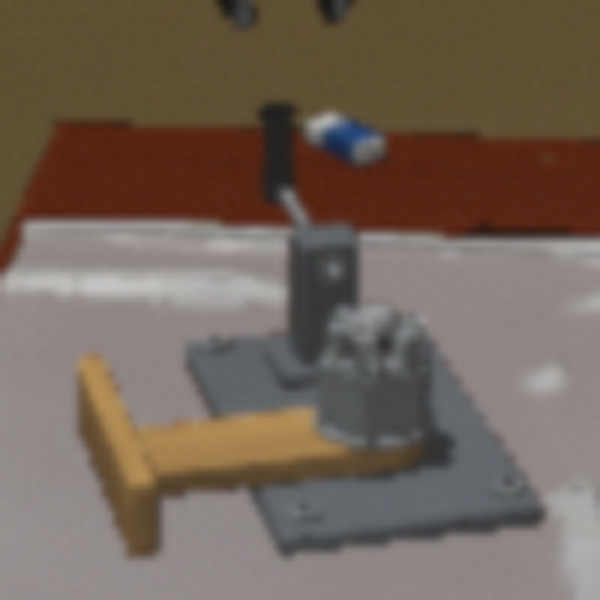

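Request:
send_rows(targets=[[-0.02, 0.055, 0, 0, 0, 0, 32], [-0.02, 0.055, 0.5, 0, 0, 0, 32], [-0.02, 0.055, 1.0, 0, 0, 0, 32], [-0.02, 0.055, 1.37, 0, 0, 0, 32], [-0.02, 0.055, 1.37, 0, 0, 0, 32]])

```text
time_s: 8.62
position: [0.5646, -0.1066, 0.066]
tool_rot: [[-0.315, 0.949, -0.002], [0.949, 0.315, 0.001], [0.001, -0.002, -1.0]]
ft_force: [-0.1, -0.2, -1.0]
grip_width: 0.032
```

Run:
```python
from h import *
im,d=vision.get_image("side"); crop("side",im,(245,200),50,6,"pics/side7.png")
s=status.observe(); print(s["time_s"],s["position"],s["ft_force"])
im,d=vision.get_image("top"); crop("top",im,(310,195),50,6,"pics/top7.png")
```

```text
8.675 [ 0.5651247  -0.10686737  0.06698527] [0.65705687 0.32888158 0.20386515]
```

View pics/side7.png

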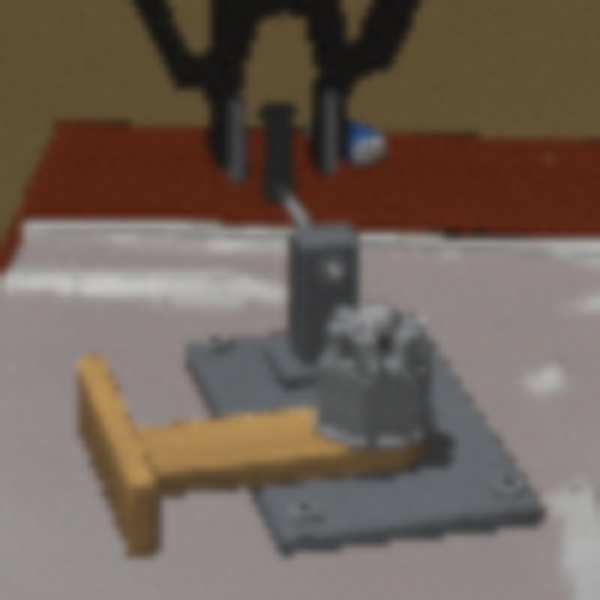

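View pics/top7.png

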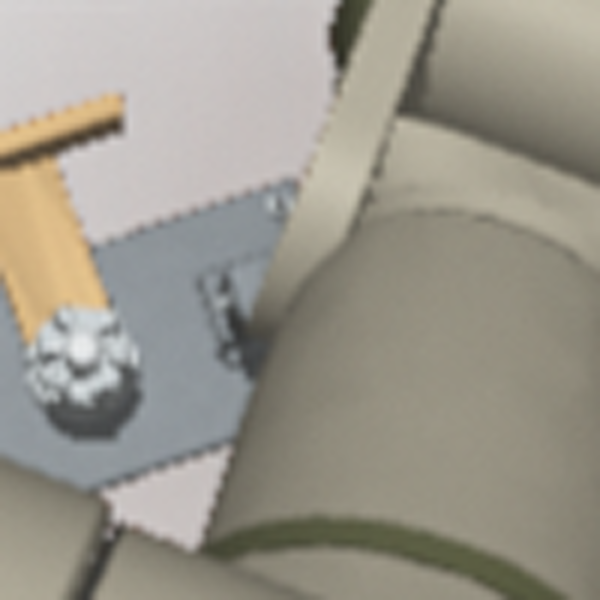

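Request:
send_rows(targets=[[0, 0, 0, 0, 0, 0, 20], [0, 0, 0, 0, 0, 0, 9], [0, 0, 0, 0, 0, 0, 9], [0, 0, 0, 0, 0, 0, 9]])

```text
time_s: 9.22
position: [0.565, -0.1075, 0.0676]
tool_rot: [[-0.314, 0.949, 0.001], [0.949, 0.314, -0.001], [-0.001, 0.0, -1.0]]
ft_force: [-2.7, -0.1, 6.3]
grip_width: 0.0141
```

Run:
```python
from h import *
im,d=vision.get_image("side"); crop("side",im,(245,200),50,6,"pics/side8.png")
s=status.observe(); print(s["time_s"],s["position"],np.round(s["tool_rot"],4).tolist(),s["ft_force"],s["wrist_torque"],s["grip_width"])
```

```text
9.275 [ 0.56501987 -0.10746528  0.06759375] [[-0.3143, 0.9493, 0.0006], [0.9493, 0.3143, -0.0006], [-0.0008, 0.0004, -1.0]] [-2.99267734 -0.95584375  6.92256905] [-0.05179424  0.50785822  0.01312452] 0.014352692714395252
```

View pics/side8.png

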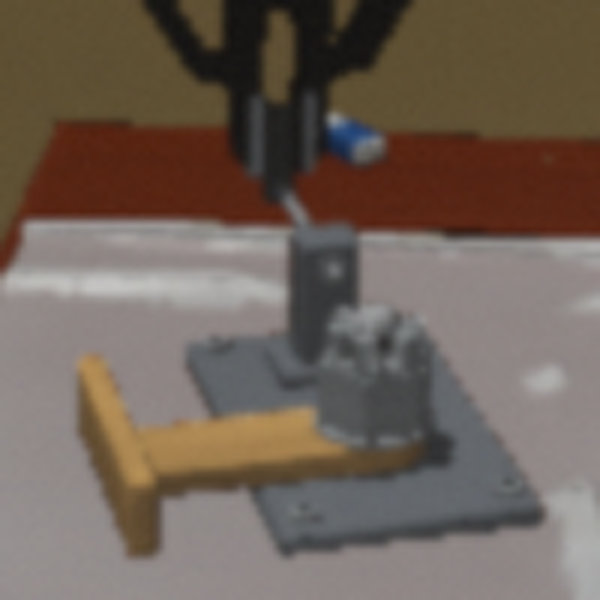

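Request:
send_rows(targets=[[0.2, 0, 0, 0, 0, 0, 9], [0.4, 0, 0, 0, 0, 0, 9], [0.6, 0, 0, 0, 0, 0, 9], [0.7, 0, 0, 0, 0, 0, 9], [0.7, 0, 0, 0, 0, 0, 9]])

```text
time_s: 9.9
position: [0.5537, -0.0739, 0.0676]
tool_rot: [[-0.315, 0.949, -0.0], [0.949, 0.315, -0.0], [-0.0, -0.0, -1.0]]
ft_force: [-5.4, 0.4, 7.0]
grip_width: 0.0142
```

Request:
send_rows(targets=[[0.1, 0, 0, 0, 0, 0, 9], [0.2, 0, 0, 0, 0, 0, 9], [0.3, 0, 0, 0, 0, 0, 9], [0.3, 0, 0, 0, 0, 0, 9]])

```text
time_s: 10.4
position: [0.5489, -0.0597, 0.0675]
tool_rot: [[-0.315, 0.949, -0.0], [0.949, 0.315, -0.0], [-0.0, -0.0, -1.0]]
ft_force: [-5.2, -0.1, 8.1]
grip_width: 0.0141
```

Request:
send_rows(targets=[[0.05, 0, 0, 0, 0, 0, 9], [0.1, 0, 0, 0, 0, 0, 9], [0.1, 0, 0, 0, 0, 0, 9]])

```text
time_s: 10.78
position: [0.5474, -0.0553, 0.0675]
tool_rot: [[-0.314, 0.949, -0.0], [0.949, 0.314, -0.001], [-0.001, -0.0, -1.0]]
ft_force: [-5.1, -1.9, 7.7]
grip_width: 0.0139
```

Request:
send_rows(targets=[[0.03, 0, 0, 0, 0, 0, 9], [0.06, 0, 0, 0, 0, 0, 9], [0.06, 0, 0, 0, 0, 0, 9]])

```text
time_s: 11.15
position: [0.5469, -0.0536, 0.0676]
tool_rot: [[-0.314, 0.949, 0.001], [0.949, 0.314, -0.003], [-0.003, -0.0, -1.0]]
ft_force: [-4.6, -7.6, 6.0]
grip_width: 0.0139
```

Run:
```python
from h import *
im,d=vision.get_image("side"); crop("side",im,(245,200),50,6,"pics/side9.png")
s=status.observe(); print(s["time_s"],s["position"],s["ft_force"],s["wrist_torque"],s["grip_width"])
```

```text
11.2 [ 0.54688771 -0.05359114  0.06762572] [-3.85968959 -7.76072602  5.62058567] [-1.11979133e+00  6.47576277e-01  4.39530492e-04] 0.014289814422121358
```

View pics/side9.png

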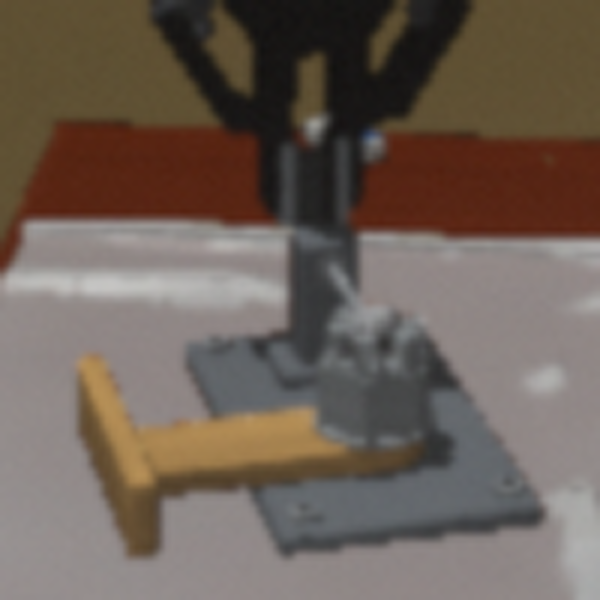

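Total travel is 56.8 mm and the slide force has started to rise, with the knob at about 102–104 mm from the axis. One small firmer push will confirm the end stop.

Request:
send_rows(targets=[[0.04, 0, 0, 0, 0, 0, 9], [0.07, 0, 0, 0, 0, 0, 9], [0.07, 0, 0, 0, 0, 0, 9]])

```text
time_s: 11.58
position: [0.5469, -0.0533, 0.0679]
tool_rot: [[-0.314, 0.949, 0.003], [0.949, 0.314, -0.008], [-0.009, 0.001, -1.0]]
ft_force: [-1.4, -24.0, 3.1]
grip_width: 0.0139
```

Request:
send_rows(targets=[[-0.07, 0, 0, 0, 0, 0, 9], [-0.07, 0, 0, 0, 0, 0, 32], [-0.07, 0, 0, 0, 0, 0, 32], [-0.07, 0, 0, 0, 0, 0, 32]])

```text
time_s: 12.08
position: [0.5468, -0.0519, 0.0667]
tool_rot: [[-0.315, 0.949, 0.0], [0.949, 0.315, 0.0], [0.0, 0.0, -1.0]]
ft_force: [0.4, 0.4, 0.7]
grip_width: 0.0318
```

Request:
send_rows(targets=[[0, 0, -0.4, 0, 0, 0, 32], [0, 0, -1.2, 0, 0, 0, 32], [0, 0, -2.2, 0, 0, 0, 32], [0, 0, -3.0, 0, 0, 0, 32]])

```text
time_s: 12.58
position: [0.5468, -0.0519, 0.2187]
tool_rot: [[-0.315, 0.949, 0.001], [0.949, 0.315, -0.0], [-0.001, 0.001, -1.0]]
ft_force: [1.0, -0.3, -0.6]
grip_width: 0.0321
```

Request:
send_rows(targets=[[-1, 0, 0, 0, 0, 0, 32], [-2, 0, 0, 0, 0, 0, 32], [-3.0, 0, 0, 0, 0, 0, 32], [-4.0, 0, 0, 0, 0, 0, 32], [-4.0, 0, 0, 0, 0, 0, 32]])

```text
time_s: 13.2
position: [0.6098, -0.245, 0.2154]
tool_rot: [[-0.311, 0.95, -0.001], [0.95, 0.311, 0.0], [0.001, -0.001, -1.0]]
ft_force: [0.2, 0.8, -0.6]
grip_width: 0.032
```

Run:
```python
from h import *
s=status.observe(); print(s["time_s"],s["position"],s["ft_force"])
im,d=vision.get_image("side"); crop("side",im,(245,200),50,6,"pics/side10.png")
P,_=cloud("side",d); kn=P[(P[:,2]>.085)&(P[:,2]<.103)&(abs(P[:,0]-.55)<.04)&(P[:,1]<.0)&(P[:,1]>-.15)]; print("side",len(kn),kn.mean(0))
im,d=vision.get_image("top"); crop("top",im,(290,195),50,6,"pics/top10.png"); cv2.imwrite("pics/top10f.png",im[:,:,::-1])
P,_=cloud("top",d); kn=P[(P[:,2]>.09)&(P[:,2]<.103)&(abs(P[:,0]-.55)<.04)&(P[:,1]<.0)&(P[:,1]>-.15)]; print("top",len(kn),kn.mean(0), np.hypot(*(kn.mean(0)[:2]-[.512,.042])))
for l in ("loose_tube","loose_brush","loose_eraser"):
    for r in vision.masks_of("top",l)[:1]: print(l,r["p"],r["extent"])
```

```text
13.2 [ 0.60983109 -0.24496595  0.21535845] [ 0.22238407  0.810246   -0.55827138]
side 37 [ 0.54512533 -0.04983002  0.0927849 ]
top 33 [ 0.54365771 -0.05485492  0.09611492] 0.10189743218720251
loose_brush 0.52 [114.1, 222.4, 164.7, 222.4]
```

View pics/side10.png

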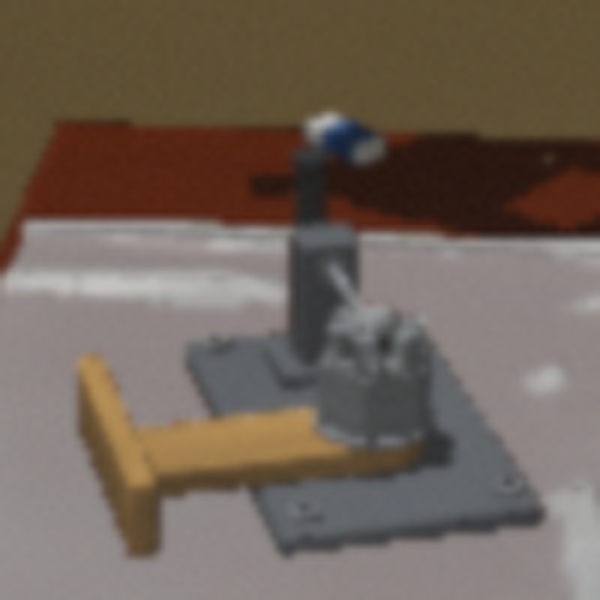

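View pics/top10.png

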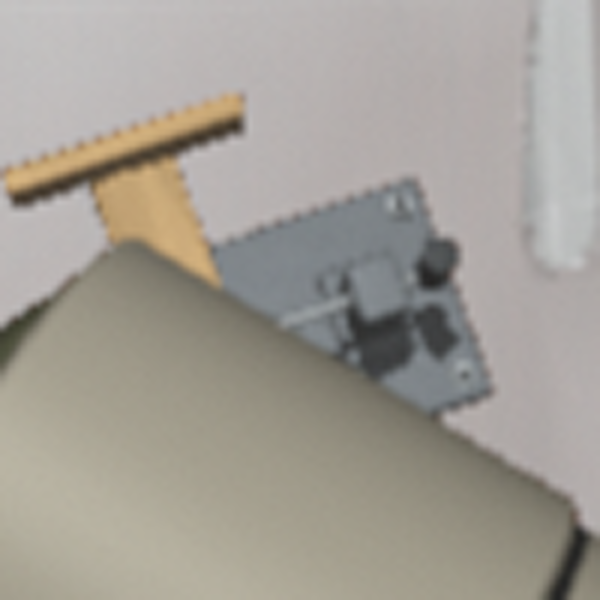

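The side view shows the pin through the slot into the crown at about crop (345,285). By top depth the knob is 101.9 mm from the axis, so it is home, and the eraser hasn't moved.

Run:
```python
from h import *
for l in ("loose_tube","loose_brush","loose_eraser"):
    for r in vision.masks_of("side",l)[:1]: print(l,round(r["p"],2),np.round(r["extent"]))
print(env.close_job())
```

```text
loose_tube 0.63 [296. 243. 367. 255.]
loose_brush 0.77 [258. 285. 271. 363.]
the job is handed in; nothing more can be done
None
```

The nut is tight with the next slot lined up to the pin, the pin is fully home through that slot, and the job is handed in at about 13.4 s.

**Nut:** I gripped the castle nut across two flats and turned it about 75° clockwise in one grip. That took it past the slack slot and into the tight range, stopping with the flats square to the pin: jaws at -11.8° against a target of about -11.7°. The starting nut angle could not be read well from the top image. I gripped at mid-range, the jaws seated on the flats at 40.0 mm, and the final angle comes from the jaw direction.

**Pin:** I gripped the knob and slid it 57 mm, past where it would have stopped against the crown, to a hard stop at about 24 N with no further motion. I then released it and backed the arm away.

**Last checks:**
- **Pin home:** the top camera's depth puts the knob 101.9 mm from the nut's axis (102 mm is home), and the side picture shows the pin entering the slot.
- **Force:** the wrist force was near zero once the arm was clear, and about 24 N was the highest reading I saw.
- **Tube and brush:** both show within a few pixels of their starting places in the side view. In the last top view the arm hid the tube from the network.
- **Eraser:** the network missed it in both final pictures, but it is plainly visible and unmoved in the side picture.
- **Camera agreement:** the two cameras disagreed by up to about 4 mm along y on the knob. I settled on values near their average, checked against where the grip on the nut seated.

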